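# Hold the cast crate's sprung gate open

## Task

First push the loose plywood board on the bench square and flush into the corner between the crate's sill and the batten beside it, so that the cast can later slide straight out onto it. Then squeeze the bolt on the crate's post fully back (it stays back), squeeze the sprung latch on top of the gate, swing the gate out past its half-way detent to wide open, and finish still holding it wide with the fingers, because its spring would pull it back. Leave the plaster cast in the crate and the other things on the bench where they are, and the board home in its corner.

Things in the scene. Friction and masses are not known exactly. Their poses are not given: they have to be found in the camera images.
- crate: Open-topped pine-slat crate for plaster casts, screwed to the bench; only its gate, bolt and latch move. Origin: bench level, in the plane of its front face, under the gate's free edge. x runs along the front from latch side to hinge side, -y points out of the front, z up. In mm: crate x -110 to 229, y 0 to 212, walls 150 high; 18 mm floor board, its front edge y = 0 is the sill; gate x 3 to 187.
- fence_corner (a point): The inner corner in which the loose board belongs, 18 mm above the bench: the sill (y = 0, 18 high) meets the inner face (x = 185) of a wooden batten fixed to the bench in front of the hinge post (crate frame, mm: x 185 to 207, y -190 to -1, 24 high). Axes as the crate's.
- ware_board: Loose plywood board, flat on the bench in front of the gate: 170 (x) by 160 (y) by 18 mm, 0.26 to 0.45 kg, slides at 2 to 4 N. Origin: centre of its underside. Home, its +y edge touches the sill, its +x edge the batten, its axes lie parallel to the crate's. It starts 20 to 60 mm away and up to 0.12 rad askew; push it with shut fingers at the middle of its -y and -x edges; 10 to 18 N squares it up.
- board_corner (a point): The +x, +y top corner of the loose board, 85 and 80 mm from its centre; it belongs at fence_corner. Axes as the board's.
- bolt_grip (a point): Post bolt, on the fixed panel beside the gate's free edge: the point midway between its two upright lugs once squeezed. Lugs (steel, black tips): 5 mm thick, 16 wide (y), tops 10 mm above this point, panel top 35 mm below it. Along the crate's x the fixed lug's outer face is 18 mm to -x; the sliding lug's is 32 mm to +x at first, 18 mm when squeezed. Centre the fingers here, from above. 5 to 8 N.
- post_bolt (a joint): How far the post bolt is drawn back (m): 0 thrown, its nose 10 mm across the gate's face, barring it; 0.014 fully back. Friction keeps it where it is left. bolt_grip lies at x -66, y -9 mm in the crate's frame.
- latch_grip (a point): Sprung latch on the gate's top edge: the point midway between its two upright lugs once squeezed; moves and turns with the gate. Its x axis runs along the gate to the hinge. Lugs: 5 mm thick, 16 wide (y), tops 10 mm above this point; latch straps and bolt 20 mm below it. Fixed lug's outer face 18 mm to +x, sliding lug's 30 mm to -x at rest, 18 mm when squeezed. Centre the fingers here, from above.
- gate_latch (a joint): How far the gate latch is squeezed (m): 0 sprung out, its nose in the keeper on the panel, barring the gate; free above 0.008; 0.012 fully in. Spring 5 N at 0, 10 N at 0.012; springs out when let go.
- gate_hinge (a point): Point on the gate's upright hinge axis, 150 mm above the bench, level with the gate's top edge, at x 192, y -3 mm in the crate's frame. It turns with the gate; x along the gate, from free edge to hinge. latch_grip lies at x -126, y 11, z 35 mm from it. The gate is 184 mm long, 20 thick, its lower edge 32 mm above the bench, so it clears the board and the batten.
- gate_leaf (a joint): Gate angle (rad): 0 shut; grows as it swings out, counter-clockwise from above, free edge towards the crate's -y; stop at 1.5. A damped hinge spring pulls it shut: 0.1 N m at 0, 0.33 at 1.5. Between 0.5 and 0.9 a sprung detent bump, up to 0.7 N m in all to pass it. Let go when wide, it falls back and rests on the bump at about 0.9, which is too narrow for the cast. Wide open is over 1.3.
- relief_cast: Plaster relief tile, 105 by 140 by 27 mm, lying on the crate's floor behind the gate. Origin: centre of its underside. Leave alone.
- mix_bowl: Grey mixing bowl, 140 mm across, 60 high, on the bench to the robot's right. Origin under its centre. Bystander.
- plaster_blank: White plaster block, 110 by 70 by 59 mm, to the robot's right. Origin under its centre. Bystander.
Mind the look-alikes: they are no part of the job. Several things have the shape of the ware_board; the one meant has the colours described above.

How it is judged:
On the way, in this order (a step that is already met when the one before it is completed fails the run):
1. the board is pushed square and flush into the corner of sill and batten, while the gate is still shut and bolted (x of board_corner in the frame of fence_corner between -0.004 and 0.004 m and y of board_corner in the frame of fence_corner between -0.004 and 0.004 m and angle between the x axis of ware_board and the x axis of crate, either way round below 0.025 rad and value of joint post_bolt below 0.004 m), for 0.2 s.
2. the post bolt is drawn back while the gate is still shut (value of joint post_bolt above 0.0115 m and value of joint gate_leaf below 0.05 rad), for 0.1 s.
3. the gate latch is squeezed and the gate starts to swing (value of joint gate_latch above 0.008 m and value of joint gate_leaf above 0.03 rad).
4. the gate is swung past its detent (value of joint gate_leaf above 1 rad), for 0.1 s.
At the end, for the whole second after the job is handed in: The fingers hold the gate at more than 1.3 rad (wide open; its stop is at 1.5) with at least 1 N of contact against its spring; the post bolt is still fully back (within 2.5 mm); the board is still home: its corner within 4 mm of the sill and of the batten, square within 0.025 rad (value of joint gate_leaf above 1.3 rad and contact force between the fingers and gate_leaf above 1 N and value of joint post_bolt above 0.0115 m and x of board_corner in the frame of fence_corner between -0.004 and 0.004 m and y of board_corner in the frame of fence_corner between -0.004 and 0.004 m and angle between the x axis of ware_board and the x axis of crate, either way round below 0.025 rad); the arm keeps its last pose, push and grip.
It fails at once if the plaster cast in the crate is shifted by more than 8 mm (distance of relief_cast from where it was at the start of the episode above 0.008 m).
It fails at once if the bowl or the plaster block is shifted by more than 15 mm (distance of any of mix_bowl, plaster_blank from where it was at the start of the episode above 0.015 m).
It also fails if it takes over 64 s, if anything falls off the work surface, if the arm or the gripper's body presses on something with over 40 N, if the wrist force passes 120 N, or if a joint passes its speed limit or range.

## Robot

A 7-joint arm with a two-finger parallel gripper is mounted at the origin on the work surface. World frame = base frame: x ahead of the robot, y to its left, z up, the work surface at z = 0. Lengths are in m, angles in rad, forces in N, time in s.
With the tool pointing down it reaches from about 0.4 to 0.85 m from the base axis. Payload 10.4 kg.
Tool frame: the origin (TCP) lies on the centre line of the jaws, within the pads' length; the fingertips stand 22 mm ahead of it and the grasp point (between the pads) lies 3 mm ahead of it; y points along the fingers, x is the direction in which the jaws open and shut, and the axes are right-handed (so a half turn about y gives the same grasp; the last joint's range is limited). The gripper opens to 87 mm and grips with 3 to 60 N. Pads are 19 mm wide; open, the fingers measure 117 mm over their backs; the gripper's body (75 mm by 190 mm) begins 51 mm behind the grasp point.
Start: joints at [1.273, 0.332, -0.065, 1.46, 0.022, 1.35, -0.088], TCP at [0.17, -0.602, 0.245] pointing down, gripper open.
Joint ranges: [-2.6, 2.6], [-0.5, 2.12], [-1.47, 1.34], [0.16, 2.42], [-1.27, 4.41], [0.06, 2.06], [-2.6, 2.6]. Speed limits (rad/s): [2.22, 2.22, 2.79, 2.79, 3.14, 3.14, 3.14].

## Interface

Orientations are given as a rotation vector (axis times angle).
In Python, from cell import robot gives the robot as it stands. The module is installed in compiled form; this text tells all that it offers.
- The arm moves only by the tool carry_out, never from a script. Its argument "rows" is a list of rows, each an object of numbers: "tx", "ty", "tz": the shift along the tool's x, y, z in mm; "rx", "ry", "rz": the turn, a rotation vector about the tool's x, y, z in rad. In form: [{"tx": .., "ty": .., "tz": .., "rx": .., "ry": .., "rz": ..}, ...]. A call has 1 to 8 rows; each row shifts and turns the commanded pose from where the row before left it, along the tool's axes as they then stand; what a row does not reach is not made up. A row lasts 1/12 s, in which the tool goes at most 41.7 mm and 7.16 degrees, less where a joint would pass 70% of its speed; a pose out of reach is approached as far as the arm can. A call with a gripper value outside its range is refused whole. "jaw" is the finger opening in mm, from 0 to 87, set as the call begins (left out, the last holds). The fingers move at their own pace and stop on an object; "grip_force" is the grip in N (left out, the last holds). Time passes only in rows, so rows that do not move let the fingers close. It gives the time, the measured TCP pose, the force and the opening at its end, in the units of the state.
- robot.observe(): the state, without advancing time (a new reading comes with each control period).
- robot.read_camera(name): name is "scene" or "side" or "wrist"; returns a dict with "image" (400x640x3 uint8, red, green, blue), "K" (3x3 intrinsics, pixels), "R" (3x3) and "t" (3): a world point X has camera coordinates R X + t. Camera axes: x right, y down, z forward; pixel columns grow to the right and rows downward; lengths in m; the calibration is good to about 2 mm. A picture is of the moment at which its call begins. There is no depth.
- robot.close_job(): hands the job in, once; it reports no verdict.
Trained networks look in the newest picture that a camera, given by its name, has taken for a name from the list of things; names that differ only in an ending like _2 or _b are one class to them, and where a whole thing is asked for, a point or a joint stands for the part that bears it (a point fixed in the world has none). Each returns a list of dicts, best first, with "conf" (0 to 1); they miss things now and then, are a little off and sometimes report something else, mostly with a low value. They report only what shows in the picture. A call takes as long as a camera call. They do not tell look-alikes from the thing itself.
- robot.boxes_of(camera, label): "box" ([left, top, width, height] in pixels, round what is visible of it).
- robot.outline_of(camera, label): "pixels" (400x640 bool, what is visible of it) and "box" ([left, top, width, height] in pixels, round what is visible of it).
- robot.spot_point(camera, label): "location" ([column, row] in pixels: a listed point, or the origin of a listed thing).
The state is a dict: "clock": time; "q": joint angles; "qd": joint speeds; "joint_torque": joint torques, N m; "ee_pos": TCP position; "eef_rot": TCP orientation; "force": force on the tool from outside, world axes, zero at the start; "wrist_torque": the same for the moment, N m; "grip_width": finger opening in m.
Only numpy, scipy, OpenCV 4.12 (cv2) and the standard library are available. Lean on these libraries where they do the work, as an engineer would, in place of code of your own. Each camera call takes 0.05 s, during which the arm holds its last target. There are 200 camera calls.

## Working session

There is one attempt and no reset: what is moved stays moved. The work goes in short steps, Python scripts to look and compute and a tool call to move; the robot and the scene stay as the last step left them, time stands still between calls to the robot, and variables do not carry over. Pictures are saved under pics/ and viewed, about 8 in all and at most 12, crops included, and the job is handed in when it is done.

Besides the shell and the picture viewer there is one more tool, called by a JSON object that holds its "op" and its "data", one argument or row to a line. carry_out: Moves the arm, as the interface text tells. Its arguments: {"type":"object","properties":{"rows":{"type":"array"},"jaw":{"type":"number"},"grip_force":{"type":"number"}},"required":["rows"]}

```bash
mkdir -p pics; cat > h.py <<'E'
import numpy as np, cv2
from cell import robot
from scipy.spatial.transform import Rotation as Ro
from scipy.optimize import least_squares
def proj(c,X):
    X=np.atleast_2d(X); p=X@np.array(c['R']).T+np.array(c['t']); p=p@np.array(c['K']).T
    return p[:,:2]/p[:,2:]
def onplane(c,uv,z):
    R,t,K=map(np.array,(c['R'],c['t'],c['K']))
    d=R.T@np.linalg.inv(K)@np.array([uv[0],uv[1],1.]); o=-R.T@t
    return o+d*(z-o[2])/d[2]
def save(c,n): cv2.imwrite('pics/'+n,cv2.cvtColor(c['image'],cv2.COLOR_RGB2BGR))
E
python3 - <<'E'
from h import *
s=robot.observe(); print(s['ee_pos'],s['eef_rot'],s['force'],s['grip_width'])
for n in ['scene','side','wrist']:
    c=robot.read_camera(n); save(c,n+'0.png')
    R=np.array(c['R']);print(n,'cam at',-R.T@np.array(c['t']))
    for l,z in [('fence_corner',.018),('board_corner',.018),('ware_board',0),('bolt_grip',.185),('latch_grip',.185),('gate_hinge',.15),('crate',0),('relief_cast',.018),('mix_bowl',0),('plaster_blank',0)]:
        for d in robot.spot_point(n,l)[:3]: print(' ',l,np.round(d['location'],1),round(d['conf'],2),np.round(onplane(c,d['location'],z),3))
E
```

```text
[ 0.1694579  -0.6012156   0.24375494] [-1.32593166  1.00533223 -1.00332551] [ 0.11665282  0.21409938 -0.15273858] 0.08725833337471345
scene cam at [1.01823711 0.64481783 1.05607171]
  fence_corner [287.4 266.6] 0.7 [0.696 0.123 0.018]
  board_corner [353.7 175.9] 0.93 [ 0.273 -0.015  0.018]
  board_corner [481.4 241. ] 0.91 [0.17  0.465 0.018]
  board_corner [399.6 294. ] 0.73 [0.508 0.413 0.018]
  ware_board [441.3 228.9] 0.77 [0.213 0.345 0.   ]
  ware_board [436.7 321.2] 0.68 [0.484 0.533 0.   ]
  ware_board [299.2 225. ] 0.57 [0.56  0.014 0.   ]
  bolt_grip [353.3 191.6] 0.89 [0.439 0.137 0.185]
  latch_grip [318.8 215.2] 0.91 [0.576 0.135 0.185]
  latch_grip [226.2 164.3] 0.17 [ 0.662 -0.218  0.185]
  gate_hinge [280.1 240.8] 0.6 [0.701 0.111 0.15 ]
  crate [333.4 238.8] 0.92 [0.512 0.133 0.   ]
  crate [336.9 271.4] 0.6 [0.586 0.229 0.   ]
  relief_cast [338.3 272.7] 0.67 [0.593 0.243 0.018]
  mix_bowl [269.3 152.7] 0.92 [ 0.421 -0.342  0.   ]
  mix_bowl [337.8 240.7] 0.28 [0.506 0.148 0.   ]
  plaster_blank [226.2 165.4] 0.82 [ 0.589 -0.396  0.   ]
side cam at [0.23484643 1.24
[... 167 characters left out ...]
78 0.465 0.018]
  board_corner [296.7 310.2] 0.69 [0.487 0.412 0.018]
  ware_board [396.7 314.4] 0.91 [0.203 0.354 0.   ]
  ware_board [262.2 161.5] 0.89 [ 0.797 -0.261  0.   ]
  ware_board [381.5 200.6] 0.86 [ 0.305 -0.127  0.   ]
  bolt_grip [331.3 205.8] 0.69 [0.441 0.134 0.185]
  latch_grip [287.8 198.2] 0.6 [0.58  0.128 0.185]
  gate_hinge [256.6 197. ] 0.68 [0.691 0.105 0.15 ]
  crate [311.9 243.6] 0.92 [0.505 0.132 0.   ]
  relief_cast [277.  258.3] 0.6 [0.596 0.233 0.018]
  mix_bowl [362.6 159.7] 0.9 [ 0.408 -0.353  0.   ]
  plaster_blank [322.  146.7] 0.97 [ 0.584 -0.406  0.   ]
  plaster_blank [260.  227.3] 0.48 [0.697 0.094 0.   ]
wrist cam at [ 0.24683972 -0.58027921  0.38591183]
```

View pics/scene0.png

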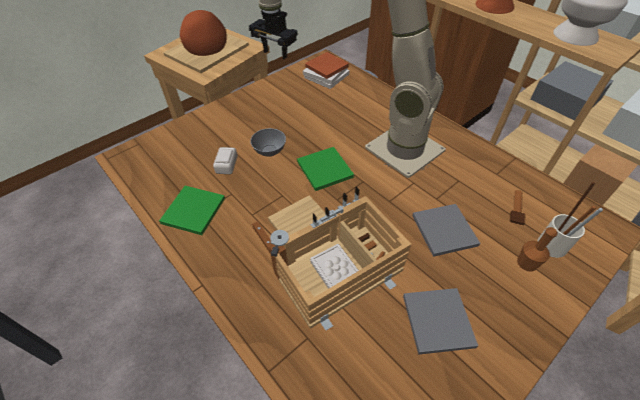

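View pics/side0.png

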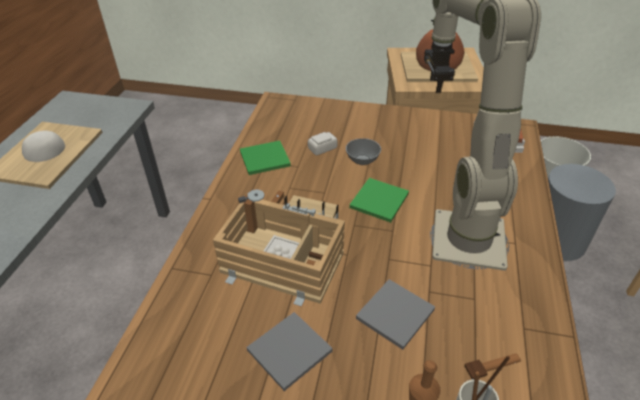

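```bash
cat >> h.py <<'E'
CP={'bolt_grip':(-66,-9,185),'latch_grip':(66,8,185),'gate_hinge':(192,-3,150),'fence_corner':(185,0,18),'crate':(0,0,0)}
def crate_fit(obs,x0=(.51,.13,0)):
    # obs list of (cam,label,uv)
    def f(p):
        c,s=np.cos(p[2]),np.sin(p[2]); r=[]
        for cam,l,uv in obs:
            x,y,z=np.array(CP[l])/1e3
            r+=list((proj(cam,[p[0]+c*x-s*y,p[1]+s*x+c*y,z])[0]-uv))
        return np.array(r)
    q=least_squares(f,x0,loss='soft_l1'); return q.x,f(q.x).reshape(-1,2)
def tool(): 
    s=robot.observe(); return np.array(s['ee_pos']),Ro.from_rotvec(s['eef_rot']).as_matrix(),s
E
python3 - <<'E'
from h import *
p,R,s=tool(); print(R.round(3),s['clock'])
obs=[]
for n in ['scene','side']:
    c=robot.read_camera(n)
    for l in CP:
        d=robot.spot_point(n,l)
        if d: obs.append((c,l,np.array(d[0]['location'])))
x,r=crate_fit(obs); print(x.round(4)); print(r.round(1).tolist())
c=robot.read_camera('wrist'); print((R.T@(-np.array(c['R']).T@c['t']-p)).round(3)); print((np.array(c['R'])@R).round(3))
for n in ['scene','side']:
  for l in ('ware_board','board_corner'):
    c=robot.read_camera(n)
    for d in robot.spot_point(n,l): print(n,l,np.round(onplane(c,d['location'],0.018 if 'cor' in l else 0),3),round(d['conf'],2))
E
```

```text
[[ 0.271  0.     0.962]
 [-0.962 -0.     0.271]
 [ 0.    -1.     0.   ]] 1.65
[ 0.5079  0.1377 -0.1111]
[[0.1, 1.2], [2.7, 1.4], [1.5, -0.9], [-0.9, -0.8], [-1.1, -0.8], [2.0, -0.2], [-0.1, 0.9], [-2.8, -0.4], [-0.2, 0.2], [-0.6, -1.9]]
[ 0.    -0.141  0.08 ]
[[ 1.    -0.     0.   ]
 [ 0.    -0.291 -0.957]
 [ 0.     0.957 -0.291]]
scene ware_board [0.472 0.526 0.   ] 0.93
scene ware_board [0.56  0.026 0.   ] 0.86
scene ware_board [ 0.305 -0.126  0.   ] 0.85
scene ware_board [ 0.786 -0.285  0.   ] 0.82
scene ware_board [0.208 0.348 0.   ] 0.61
scene board_corner [ 0.761 -0.411  0.018] 0.76
scene board_corner [ 0.263 -0.01   0.018] 0.68
scene board_corner [0.168 0.459 0.018] 0.63
scene board_corner [0.509 0.425 0.018] 0.59
scene board_corner [0.503 0.137 0.018] 0.31
side ware_board [ 0.311 -0.12   0.   ] 0.88
side ware_board [ 0.81  -0.295  0.   ] 0.77
side ware_board [0.544 0.029 0.   ] 0.65
side ware_board [0.493 0.544 0.   ] 0.6
side ware_board [0.203 0.351 0.   ] 0.55
side board_corner [ 0.758 -0.402  0.018] 0.95
side board_corner [0.178 0.468 0.018] 0.74
side board_corner [ 0.254 -0.025  0.018] 0.74
side board_corner [0.492 0.416 0.018] 0.6
```

{"op": "carry_out", "data": {
  "rows": [
    {"tx": -27,"tz": 28,"ty": -10},
    {"tx": -27,"tz": 28,"ty": -10},
    {"tx": -27,"tz": 28,"ty": -10},
    {"tx": -27,"tz": 28,"ty": -10},
    {"tx": -27,"tz": 28,"ty": -10},
    {"tx": -27,"tz": 28,"ty": -10},
    {"tx": -27,"tz": 28,"ty": -10},
    {"tx": -27,"tz": 28,"ty": -10}
  ],
  "jaw": 0,
  "grip_force": 20
}}

```text
validation failed for argument at $.ro...
```

{"op": "carry_out", "data": {
  "rows": [
    {"tx": -27,"tz": 28,"ty": 0},
    {"tx": -27,"tz": 28,"ty": 0},
    {"tx": -27,"tz": 28,"ty": 0},
    {"tx": -27,"tz": 28,"ty": 0},
    {"tx": -27,"tz": 28,"ty": 0},
    {"tx": -27,"tz": 28,"ty": 0},
    {"tx": -27,"tz": 28,"ty": 0},
    {"tx": -27,"tz": 28,"ty": 0}
  ]
}}

```text
validation failed for argument at $.ro...
```

{"op": "carry_out", "data": {
  "rows": [
    {"ry": -0.12},
    {"ry": -0.12},
    {"ry": -0.12},
    {"ry": -0.12},
    {"ry": -0.12},
    {"ry": -0.12},
    {"ry": -0.12},
    {"ry": -0.12}
  ]
}}

```text
validation failed for argument at $.ro...
```

{"op": "carry_out", "data": {
  "rows": [
    {"ry": -0.12},
    {"ry": -0.105},
    {}
  ]
}}

```text
validation failed for argument at $.ro...
```

```bash
python3 - <<'E'
from h import *
p,R,s=tool(); print(p,R.round(3),s['clock'],s['q'],s['force'])
c=robot.read_camera('wrist'); save(c,'w1.png'); print(c['K'])
for l in list(CP)+['ware_board','board_corner']:
    for d in robot.spot_point('wrist',l): print(l,np.round(d['location'],1),round(d['conf'],2))
E
```

```text
[ 0.1696118  -0.60158982  0.24458656] [[ 0.271  0.     0.962]
 [-0.962 -0.     0.271]
 [ 0.    -1.     0.   ]] 2.7 [ 1.2734184   0.33221671 -0.06468488  1.46005499  0.02157777  1.34988807
 -0.08847417] [ 0.15507251  0.33263444 -0.12528172]
[[303.63495685   0.         318.08927565]
 [  0.         303.63495685 204.61476206]
 [  0.           0.           1.        ]]
```

View pics/w1.png

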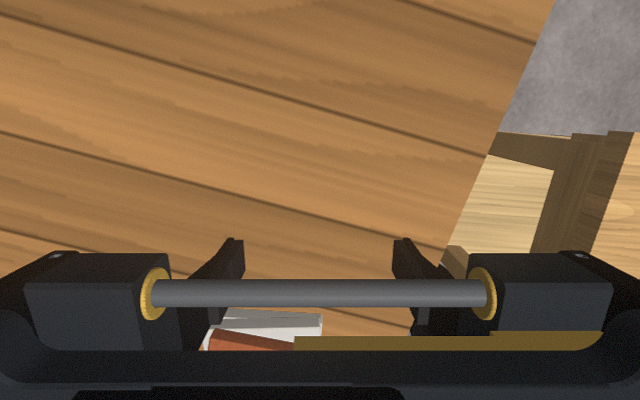

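The wrist view shows the open fingers (rows 240–330), with the gripper body long along the jaw axis. The moves were refused because every row needs all six keys.

{"op": "carry_out", "data": {
  "rows": [
    {"tx": -27,"ty": -10,"tz": 28,"rx": 0,"ry": 0,"rz": 0},
    {"tx": -27,"ty": -10,"tz": 28,"rx": 0,"ry": 0,"rz": 0},
    {"tx": -27,"ty": -10,"tz": 28,"rx": 0,"ry": 0,"rz": 0},
    {"tx": -27,"ty": -10,"tz": 28,"rx": 0,"ry": 0,"rz": 0},
    {"tx": -27,"ty": -10,"tz": 28,"rx": 0,"ry": 0,"rz": 0},
    {"tx": -27,"ty": -10,"tz": 28,"rx": 0,"ry": 0,"rz": 0},
    {"tx": -27,"ty": -10,"tz": 28,"rx": 0,"ry": 0,"rz": 0},
    {"tx": -27,"ty": -10,"tz": 28,"rx": 0,"ry": 0,"rz": 0}
  ],
  "jaw": 0,
  "grip_force": 20
}}

```text
clock: 3.77
ee_pos: [0.3272, -0.331, 0.3253]
eef_rot: [-1.327, 1.004, -1.005]
force: [1.5, -0.2, -0.2]
grip_width: 0.0417
```

{"op": "carry_out", "data": {
  "rows": [
    {"tx": -27,"ty": 0,"tz": 28,"rx": 0,"ry": 0,"rz": 0},
    {"tx": -27,"ty": 0,"tz": 28,"rx": 0,"ry": 0,"rz": 0},
    {"tx": -27,"ty": 0,"tz": 28,"rx": 0,"ry": 0,"rz": 0},
    {"tx": -27,"ty": 0,"tz": 28,"rx": 0,"ry": 0,"rz": 0},
    {"tx": -27,"ty": 0,"tz": 28,"rx": 0,"ry": 0,"rz": 0},
    {"tx": -27,"ty": 0,"tz": 28,"rx": 0,"ry": 0,"rz": 0},
    {"tx": -27,"ty": 0,"tz": 28,"rx": 0,"ry": 0,"rz": 0}
  ]
}}

```text
clock: 4.35
ee_pos: [0.4645, -0.096, 0.325]
eef_rot: [-1.327, 1.004, -1.006]
force: [0.7, -0.7, 0.3]
grip_width: 0.002
```

{"op": "carry_out", "data": {
  "rows": [
    {"tx": 0,"ty": 0,"tz": 0,"rx": 0,"ry": -0.12,"rz": 0},
    {"tx": 0,"ty": 0,"tz": 0,"rx": 0,"ry": -0.12,"rz": 0},
    {"tx": 0,"ty": 0,"tz": 0,"rx": 0,"ry": -0.12,"rz": 0},
    {"tx": 0,"ty": 0,"tz": 0,"rx": 0,"ry": -0.12,"rz": 0},
    {"tx": 0,"ty": 0,"tz": 0,"rx": 0,"ry": -0.12,"rz": 0},
    {"tx": 0,"ty": 0,"tz": 0,"rx": 0,"ry": -0.12,"rz": 0},
    {"tx": 0,"ty": 0,"tz": 0,"rx": 0,"ry": -0.12,"rz": 0},
    {"tx": 0,"ty": 0,"tz": 0,"rx": 0,"ry": -0.12,"rz": 0}
  ]
}}

```text
clock: 5.02
ee_pos: [0.464, -0.0978, 0.3247]
eef_rot: [-1.555, 0.259, -0.259]
force: [0.0, 0.1, -1.0]
grip_width: 0.0005
```

{"op": "carry_out", "data": {
  "rows": [
    {"tx": 0,"ty": 0,"tz": 0,"rx": 0,"ry": -0.12,"rz": 0},
    {"tx": 0,"ty": 0,"tz": 0,"rx": 0,"ry": -0.105,"rz": 0},
    {"tx": 0,"ty": 0,"tz": 0,"rx": 0,"ry": 0,"rz": 0}
  ]
}}

```text
clock: 5.27
ee_pos: [0.4639, -0.0978, 0.3247]
eef_rot: [-1.569, 0.083, -0.083]
force: [-0.2, -0.3, 0.3]
grip_width: -0.0001
```

```bash
python3 - <<'E'
from h import *
p,R,s=tool(); print(p,R.round(3),s['clock'],s['q'],s['force'])
c=robot.read_camera('wrist'); save(c,'w2.png')
for l in list(CP)+['ware_board','board_corner']:
    for d in robot.spot_point('wrist',l): print(l,np.round(d['location'],1),round(d['conf'],2))
E
```

```text
[ 0.46391367 -0.0977534   0.32465556] [[ 0.994  0.     0.106]
 [-0.106 -0.     0.994]
 [ 0.    -1.    -0.   ]] 5.2667 [ 0.72676037 -0.00682773 -0.60428288  1.68344064 -0.00363794  1.46354823
  0.0169283 ] [-0.230871   -0.28409825  0.28290376]
crate [439.5  12.6] 0.63
ware_board [368.9  84. ] 0.67
ware_board [227.8 194.8] 0.61
ware_board [523.3 256.4] 0.55
board_corner [172.5 133. ] 0.89
board_corner [439.6  14. ] 0.88
board_corner [510.1 320.5] 0.61
```

View pics/w2.png

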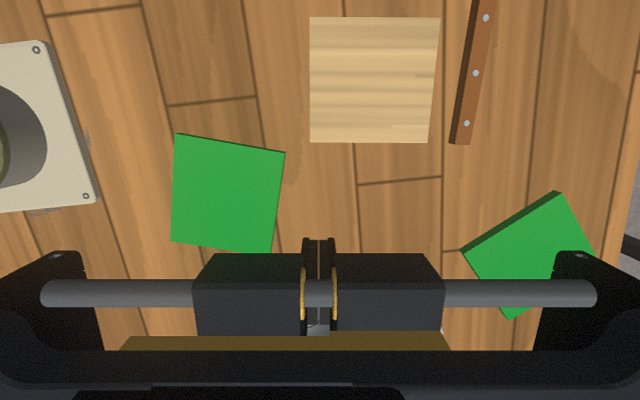

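The wrist view shows the plywood board (corners about (310,17), (440,17), (428,142), (310,142)), the batten to its right, and green look-alikes.

{"op": "carry_out", "data": {
  "rows": [
    {"tx": 10,"ty": 0,"tz": 30,"rx": 0,"ry": 0,"rz": 0},
    {"tx": 10,"ty": 0,"tz": 30,"rx": 0,"ry": 0,"rz": 0},
    {"tx": 10,"ty": 0,"tz": 30,"rx": 0,"ry": 0,"rz": 0},
    {"tx": 0,"ty": 0,"tz": 0,"rx": 0,"ry": 0,"rz": 0}
  ]
}}

```text
clock: 6.0
ee_pos: [0.5049, -0.0054, 0.3247]
eef_rot: [-1.567, 0.081, -0.083]
force: [-0.9, 0.8, 0.5]
grip_width: 0.0007
```

```bash
python3 - <<'E'
from h import *
p,R,s=tool(); print(p,s['clock'])
c=robot.read_camera('wrist'); save(c,'w3.png')
for l in list(CP)+['board_corner','ware_board']:
    for d in robot.spot_point('wrist',l): 
        z={'bolt_grip':.185,'latch_grip':.185,'gate_hinge':.15,'fence_corner':.018,'board_corner':.018}.get(l,0)
        print(l,np.round(d['location'],1),round(d['conf'],2),onplane(c,d['location'],z).round(4))
E
```

```text
[ 0.50491241 -0.00536754  0.32469448] 6.0
bolt_grip [222.5  46.7] 0.94 [0.4395 0.1346 0.185 ]
latch_grip [384.9  31.4] 0.62 [0.575 0.132 0.185]
gate_hinge [505.9  59.2] 0.84 [0.6962 0.1037 0.15  ]
fence_corner [444.4  74.9] 0.73 [0.6904 0.1053 0.018 ]
crate [309.6  68.9] 0.94 [ 0.5079  0.1342 -0.    ]
board_corner [160.  197.8] 0.96 [ 0.26   -0.0249  0.018 ]
board_corner [413.   90.9] 0.9 [0.6475 0.0891 0.018 ]
ware_board [496.1 305.6] 0.96 [ 0.7952 -0.2864  0.    ]
ware_board [345.6 152.4] 0.92 [0.5494 0.0121 0.    ]
ware_board [215.9 248. ] 0.91 [ 0.3209 -0.124   0.    ]
```

View pics/w3.png

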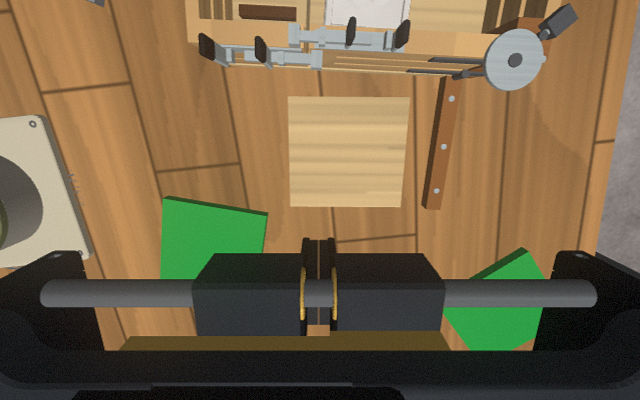

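The picture shows the board's top at corners about (289,97), (410,97), (401,208), (289,206), the batten's inner edge near x 425–440, both bolt and latch lug pairs at rows 30–55, and a disc on the hinge post at (515,60).

```bash
python3 - <<'E'
from h import *
obs=[];cams={}
for n in ['scene','side','wrist']:
    c=cams[n]=robot.read_camera(n)
    for l in CP:
        d=robot.spot_point(n,l)
        if d: obs.append((c,l,np.array(d[0]['location'])))
x,r=crate_fit(obs); print('all',x.round(4))
xw,r=crate_fit([o for o in obs if o[0] is cams['wrist']]); print('wrist',xw.round(4),r.round(1).tolist())
# board segmentation in wrist: outline nearest
for o in robot.outline_of('wrist','ware_board'):
    m=o['pixels'].astype(np.uint8); k=cv2.findContours(m,0,2)[0]; k=max(k,key=cv2.contourArea)
    print(o['box'],round(o['conf'],2))
    if abs(o['box'][0]-289)<15:
        W=np.array([onplane(cams['wrist'],q,.018)[:2] for q in k[:,0].astype(float)])
        rc=cv2.minAreaRect((W*1e4).astype(np.float32)); print('rect',np.array(rc[0])/1e4,np.array(rc[1])/10,rc[2])
for q in [(289,97),(410,97.5),(401,208),(289,206)]: print(onplane(cams['wrist'],q,.018).round(4))
# disc triangulation
P=[(cams['wrist'],(515,60)),(cams['scene'],(279,237)),(cams['side'],(257,195))]
q=least_squares(lambda X:np.concatenate([proj(c,X)[0]-u for c,u in P]),[.7,.1,.2]);print('disc',q.x.round(3),q.fun.round(1))
# overlay check
im=cams['wrist']['image'].copy()
for n in ('all','wrist'):
    v=x if n=='all' else xw; cc,ss=np.cos(v[2]),np.sin(v[2])
    for a in [(185,-190,24),(185,-1,24),(207,-190,24),(207,-1,24),(185,0,18),(-84,-9,195),(-34,-9,195),(84,8,195),(36,8,195)]:
        X=[v[0]+(cc*a[0]-ss*a[1])/1e3,v[1]+(ss*a[0]+cc*a[1])/1e3,a[2]/1e3]
        u=proj(cams['wrist'],X)[0]; cv2.circle(im,tuple(int(round(t)) for t in u),2,(255,0,0) if n=='all' else (0,0,255),-1)
im=cv2.resize(im[0:225,170:610],(800,409),interpolation=cv2.INTER_CUBIC); save({'image':im},'ov1.png')
E
```

```text
all [ 0.5081  0.1328 -0.1404]
wrist [ 0.508   0.1327 -0.1413] [[2.9, -0.9], [-1.3, 3.3], [-0.2, -0.9], [1.4, 0.2], [-1.3, 0.1]]
[162.7, 187.6, 105.2, 94.4] 0.93
[445.7, 241.0, 104.3, 112.4] 0.75
[288.6, 92.8, 125.0, 109.0] 0.72
rect [0.55051079 0.01182412] [158.58134766 171.7567627 ] 83.67383575439453
[0.4748 0.0921 0.018 ]
[0.6421 0.0729 0.018 ]
[ 0.6246 -0.0875  0.018 ]
[ 0.4529 -0.0652  0.018 ]
disc [0.7   0.094 0.154] [-1.2 -0.7 -2.3 -0.7 -2.1 -1.6]
```

View pics/ov1.png

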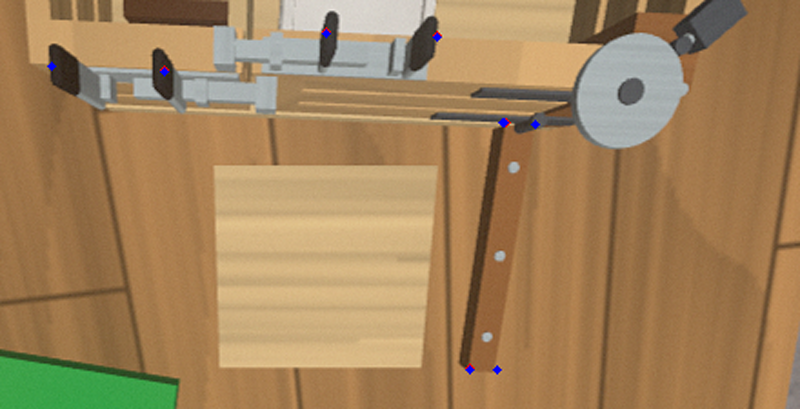

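Overlay fits lugs and batten. Crate is at (0.508, 0.1327, yaw -0.141); the board needs +41 mm x and +34 mm y in the crate's frame. Going behind its -y edge.

{"op": "carry_out", "data": {
  "rows": [
    {"tx": 15,"ty": 0,"tz": -29,"rx": 0,"ry": 0.035,"rz": 0},
    {"tx": 15,"ty": 10,"tz": -29,"rx": 0,"ry": 0,"rz": 0},
    {"tx": 14.5,"ty": 10,"tz": -29,"rx": 0,"ry": 0,"rz": 0},
    {"tx": 0,"ty": 38,"tz": 0,"rx": 0,"ry": 0,"rz": 0},
    {"tx": 0,"ty": 38,"tz": 0,"rx": 0,"ry": 0,"rz": 0},
    {"tx": 0,"ty": 38,"tz": 0,"rx": 0,"ry": 0,"rz": 0},
    {"tx": 0,"ty": 38,"tz": 0,"rx": 0,"ry": 0,"rz": 0},
    {"tx": 0,"ty": 38,"tz": 0,"rx": 0,"ry": 0,"rz": 0}
  ]
}}

```text
clock: 8.02
ee_pos: [0.536, -0.1039, 0.113]
eef_rot: [-1.568, 0.114, -0.115]
force: [0.1, -1.0, 0.2]
grip_width: 0.0005
```

{"op": "carry_out", "data": {
  "rows": [
    {"tx": 0,"ty": 37,"tz": 0,"rx": 0,"ry": 0,"rz": 0},
    {"tx": 0,"ty": 32,"tz": 0,"rx": 0,"ry": 0,"rz": 0},
    {"tx": 0,"ty": 15,"tz": 0,"rx": 0,"ry": 0,"rz": 0},
    {"tx": 0,"ty": 0,"tz": 0,"rx": 0,"ry": 0,"rz": 0}
  ]
}}

```text
clock: 8.35
ee_pos: [0.5336, -0.1035, 0.0268]
eef_rot: [-1.566, 0.119, -0.11]
force: [-0.3, -0.5, -0.4]
grip_width: 0.0005
```

{"op": "carry_out", "data": {
  "rows": [
    {"tx": 2,"ty": 0,"tz": 10,"rx": 0,"ry": 0,"rz": 0},
    {"tx": 0,"ty": 0,"tz": 10,"rx": 0,"ry": 0,"rz": 0},
    {"tx": 0,"ty": 0,"tz": 8,"rx": 0,"ry": 0,"rz": 0},
    {"tx": 0,"ty": 0,"tz": 8,"rx": 0,"ry": 0,"rz": 0},
    {"tx": 0,"ty": 0,"tz": 8,"rx": 0,"ry": 0,"rz": 0},
    {"tx": 0,"ty": 0,"tz": 6,"rx": 0,"ry": 0,"rz": 0},
    {"tx": 0,"ty": 0,"tz": 5,"rx": 0,"ry": 0,"rz": 0}
  ]
}}

```text
clock: 8.93
ee_pos: [0.5465, -0.0489, 0.031]
eef_rot: [-1.568, 0.114, -0.115]
force: [-0.1, -1.9, 0.8]
grip_width: 0.0007
```

{"op": "carry_out", "data": {
  "rows": [
    {"tx": 0,"ty": 0,"tz": 3,"rx": 0,"ry": 0,"rz": 0},
    {"tx": 0,"ty": 0,"tz": 2,"rx": 0,"ry": 0,"rz": 0}
  ]
}}

```text
clock: 9.1
ee_pos: [0.5465, -0.0471, 0.0308]
eef_rot: [-1.571, 0.117, -0.115]
force: [-5.2, -13.8, 9.2]
grip_width: 0.0009
```

{"op": "carry_out", "data": {
  "rows": [
    {"tx": 0,"ty": 0,"tz": 1,"rx": 0,"ry": 0,"rz": 0},
    {"tx": 0,"ty": 0,"tz": 0,"rx": 0,"ry": 0,"rz": 0},
    {"tx": 0,"ty": 0,"tz": 0,"rx": 0,"ry": 0,"rz": 0}
  ]
}}

```text
clock: 9.35
ee_pos: [0.5465, -0.0471, 0.0308]
eef_rot: [-1.572, 0.118, -0.116]
force: [-4.3, -10.6, 8.3]
grip_width: 0.0004
```

```bash
cat >> h.py <<'E'
CR=np.array([.508,.1327]);CY=-.141
def tocr(X): 
    d=np.array(X[:2])-CR; c,s=np.cos(CY),np.sin(CY); return np.array([c*d[0]+s*d[1],-s*d[0]+c*d[1]])*1e3
def board(n):
    c=robot.read_camera(n)
    h=cv2.cvtColor(c['image'],cv2.COLOR_RGB2HSV)
    for o in robot.outline_of(n,'ware_board'):
        k=max(cv2.findContours(o['pixels'].astype(np.uint8),0,2)[0],key=cv2.contourArea)
        W=np.array([onplane(c,q,.018)[:2] for q in k[:,0].astype(float)])
        r=cv2.minAreaRect((W*1e4).astype(np.float32)); print(n,'centre cr',tocr(np.array(r[0])/1e4).round(1),'size',np.array(r[1]).round()/10,'ang',round(r[2],1),'conf',round(o['conf'],2))
    for d in robot.spot_point(n,'board_corner'): print('  corner',tocr(onplane(c,d['location'],.018)).round(1),round(d['conf'],2))
    return c
E
python3 - <<'E'
from h import *
p,R,s=tool(); print(p,tocr(p),s['force'],s['clock'])
c=board('wrist'); save(c,'w4.png')
E
```

```text
[ 0.54645642 -0.0471255   0.03077829] [  63.34624103 -172.63649514] [ -4.27847914 -10.62085865   8.27522451] 9.35
wrist centre cr [  57.9 -103.6] size [119.1 172. ] ang 82.7 conf 0.95
wrist centre cr [ -59.3 -218.5] size [32.1 20.6] ang 81.3 conf 0.8
```

View pics/w4.png

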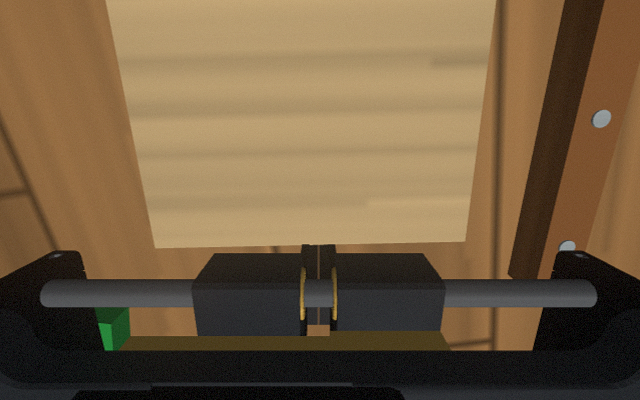

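The board's front edge runs (155,247)–(466,240), just ahead of the fingers; batten to the right.

```bash
python3 - <<'E'
from h import *
c=robot.read_camera('wrist')
for q in [(155,248),(466,241)]: print(tocr(onplane(c,q,.018)).round(1))
p,R,s=tool(); print(s['force'],s['wrist_torque'])
for n in ('scene','side'): board(n)
E
```

```text
[ -26.8 -164.4]
[ 145.  -161.4]
[ -5.39723748 -11.74107693   6.22366453] [-2.48088909  0.95965638  0.13388007]
scene centre cr [-80.3 394.8] size [175.9 169.1] ang 54.4 conf 0.78
scene centre cr [-321.   181.1] size [179.  169.8] ang 62.7 conf 0.69
scene centre cr [-150.3 -275.6] size [186.  164.4] ang 74.6 conf 0.67
scene centre cr [  61.4 -120. ] size [ 77.  176.7] ang 82.5 conf 0.65
scene centre cr [ 345.2 -362.3] size [183.1 172.7] ang 30.7 conf 0.62
  corner [ 333.  -502.7] 0.87
  corner [-222.9 -173.1] 0.82
  corner [-376.9  276.2] 0.79
  corner [-34.4 276.7] 0.56
side centre cr [-88.6 396.4] size [172.2 164.5] ang 54.6 conf 0.89
side centre cr [ 332.8 -356.7] size [169.5 181.1] ang 30.6 conf 0.81
side centre cr [-328.4  184.4] size [183.  166.7] ang 62.6 conf 0.73
side centre cr [163.1 -76.6] size [172.1 264.1] ang 80.3 conf 0.66
side centre cr [-156.9 -269.2] size [185.9 167.2] ang 74.0 conf 0.58
side centre cr [  55.8 -144.4] size [22.3 76.1] ang 79.3 conf 0.49
  corner [ 320.6 -474.1] 0.91
  corner [-378.4  286.4] 0.9
  corner [-233.5 -195.2] 0.65
  corner [-61.5 285. ] 0.62
  corner [188.5   2.1] 0.46
```

{"op": "carry_out", "data": {
  "rows": [
    {"tx": 0,"ty": 0,"tz": 1,"rx": 0,"ry": 0,"rz": 0},
    {"tx": 0,"ty": 0,"tz": 1,"rx": 0,"ry": 0,"rz": 0},
    {"tx": 0,"ty": 0,"tz": 0,"rx": 0,"ry": 0,"rz": 0},
    {"tx": 0,"ty": 0,"tz": 0,"rx": 0,"ry": 0,"rz": 0}
  ]
}}

```text
clock: 10.18
ee_pos: [0.5464, -0.0469, 0.0308]
eef_rot: [-1.574, 0.119, -0.116]
force: [-6.6, -16.0, 10.0]
grip_width: 0.0007
```

```bash
cat >> h.py <<'E'
def fit_edge(c,cols,r0,r1):
    g=cv2.GaussianBlur(cv2.cvtColor(c['image'],cv2.COLOR_RGB2GRAY),(5,5),0).astype(float); P=[]
    for u in cols:
        d=np.diff(g[r0:r1,u]); P.append(tocr(onplane(c,(u,r0+.5+np.argmin(d)),.018)))
    P=np.array(P); k=np.polyfit(P[:,0],P[:,1],1); 
    ok=abs(P[:,1]-np.polyval(k,P[:,0]))<1.5; k=np.polyfit(P[ok,0],P[ok,1],1); return k,ok.sum(),P
E
python3 - <<'E'
from h import *
c=robot.read_camera('wrist'); k,n,P=fit_edge(c,list(range(170,290,6))+list(range(345,450,6)),225,252)
print(k,n,np.polyval(k,[-26,59,144]),P[::6].round(1).tolist())
p,R,s=tool(); print(tocr(p),p[2],s['force'])
E
```

```text
[ 1.62583018e-02 -1.63782539e+02] 38 [-164.20525454 -162.82329889 -161.44134324] [[-18.5, -163.9], [1.4, -164.1], [21.5, -163.6], [41.4, -163.2], [91.7, -162.4], [111.5, -161.9], [131.2, -161.5]]
[  63.28409318 -172.43799401] 0.03076950623994106 [ -5.66781589 -16.48235398  10.10838339]
```

```bash
python3 - <<'E'
from h import *
c=robot.read_camera('wrist'); g=cv2.GaussianBlur(c['image'],(5,5),0).astype(float)
red=g[:,:,0]; A=[];B=[]
for v in range(10,235,5):
    d=np.diff(red[v,490:630]); 
    i=np.argmin(d); j=np.argmax(d); A.append((490.5+i,v)); B.append((490.5+j,v))
for Q,z in ((A,0),(B,.024)):
    P=np.array([tocr(onplane(c,q,z)) for q in Q]); k=np.polyfit(P[:,1],P[:,0],1); ok=abs(P[:,0]-np.polyval(k,P[:,1]))<2
    k=np.polyfit(P[ok,1],P[ok,0],1); print(z,k,ok.sum(),'x at y=0,-100',np.polyval(k,[0,-100]),Q[::15])
E
```

```text
0 [9.63539451e-03 1.85411408e+02] 45 x at y=0,-100 [185.4114083  184.44786885] [(np.float64(562.5), 10), (np.float64(546.5), 85), (np.float64(530.5), 160)]
0.024 [9.79873714e-03 1.85415152e+02] 45 x at y=0,-100 [185.41515216 184.43527845] [(np.float64(601.5), 10), (np.float64(583.5), 85), (np.float64(565.5), 160)]
```

Relative to the batten (true yaw about -0.151) the board is still ~0.026 rad askew: +x corner on the sill, -x end ~4 mm short. Re-pushing nearer the -x end.

{"op": "carry_out", "data": {
  "rows": [
    {"tx": 0,"ty": 0,"tz": -8,"rx": 0,"ry": 0,"rz": 0},
    {"tx": -20,"ty": 0,"tz": 0,"rx": 0,"ry": 0,"rz": 0},
    {"tx": -20,"ty": 0,"tz": 0,"rx": 0,"ry": 0,"rz": 0},
    {"tx": 0,"ty": 0,"tz": 0,"rx": 0,"ry": 0,"rz": 0}
  ]
}}

```text
clock: 10.62
ee_pos: [0.5033, -0.0432, 0.0298]
eef_rot: [-1.568, 0.117, -0.112]
force: [0.3, 0.6, -0.5]
grip_width: 0.0004
```

{"op": "carry_out", "data": {
  "rows": [
    {"tx": 0,"ty": 0,"tz": 2,"rx": 0,"ry": 0,"rz": 0},
    {"tx": 0,"ty": 0,"tz": 2,"rx": 0,"ry": 0,"rz": 0},
    {"tx": 0,"ty": 0,"tz": 2,"rx": 0,"ry": 0,"rz": 0},
    {"tx": 0,"ty": 0,"tz": 2,"rx": 0,"ry": 0,"rz": 0}
  ]
}}

```text
clock: 10.95
ee_pos: [0.5076, -0.0391, 0.0305]
eef_rot: [-1.572, 0.117, -0.115]
force: [-6.8, -18.9, 8.1]
grip_width: 0.0
```

{"op": "carry_out", "data": {
  "rows": [
    {"tx": 0,"ty": 0,"tz": 1.5,"rx": 0,"ry": 0,"rz": 0},
    {"tx": 0,"ty": 0,"tz": 1,"rx": 0,"ry": 0,"rz": 0},
    {"tx": 0,"ty": 0,"tz": 0,"rx": 0,"ry": 0,"rz": 0}
  ]
}}

```text
clock: 11.2
ee_pos: [0.5076, -0.039, 0.0305]
eef_rot: [-1.574, 0.12, -0.116]
force: [-7.0, -20.6, 8.0]
grip_width: 0.0005
```

```bash
sed -i 's/^CR=.*/CR=np.array([.508,.1334]);CY=-.150/' h.py; cat >> h.py <<'E'
def batten(c):
    g=cv2.GaussianBlur(c['image'],(5,5),0).astype(float)[:,:,0];A=[]
    for v in range(10,235,5): A.append((490.5+np.argmin(np.diff(g[v,490:638])),v))
    P=np.array([tocr(onplane(c,q,0)) for q in A]); k=np.polyfit(P[:,1],P[:,0],1); ok=abs(P[:,0]-np.polyval(k,P[:,1]))<2
    return np.polyfit(P[ok,1],P[ok,0],1),ok.sum()
E
python3 - <<'E'
from h import *
c=robot.read_camera('wrist'); save(c,'w5.png'); k,n,P=fit_edge(c,list(range(200,290,6))+list(range(345,450,6)),220,254)
print(k,n,P[::6].round(1).tolist())
p,R,s=tool(); print(p,tocr(p),s['force']); print(batten(c))
E
```

```text
[ 1.15220448e-03 -1.65636852e+02] 14 [[-38.1, -148.4], [-20.1, -165.7], [-0.0, -165.6], [50.6, -165.6], [70.6, -165.6], [90.1, -161.3]]
[ 0.50761825 -0.03905189  0.03052629] [  25.39342082 -170.57248686] [ -7.61467769 -20.36260816   8.86587192]
(array([-3.71449284e-03,  1.85194156e+02]), np.int64(10))
```

```bash
python3 - <<'E'
from h import *
c=robot.read_camera('wrist')
for r0,r1 in ((220,246),(234,254)):
  k,n,P=fit_edge(c,list(range(180,295,8))+list(range(345,470,8)),r0,r1); print(k,n); print(P.round(1).tolist())
g=cv2.cvtColor(c['image'],cv2.COLOR_RGB2GRAY)
for u in (220,400): print(g[222:256,u].tolist())
E
```

```text
[ 1.02932543e-03 -1.60777063e+02] 11
[[-49.1, -149.6], [-44.5, -147.3], [-40.3, -148.4], [-36.0, -149.0], [-31.7, -149.0], [-27.2, -146.7], [-24.1, -160.8], [-19.7, -160.8], [-15.3, -160.8], [-10.8, -160.8], [-6.4, -160.8], [-2.0, -160.8], [2.4, -160.8], [6.8, -160.8], [11.2, -160.8], [40.5, -160.7], [44.9, -160.7], [49.3, -160.7], [53.7, -160.7], [58.1, -160.7], [62.5, -160.7], [66.9, -160.7], [71.3, -160.7], [75.7, -160.7], [80.1, -160.7], [84.5, -160.7], [88.9, -160.7], [93.3, -160.7], [97.8, -160.7], [102.2, -160.7], [106.6, -160.7]]
[ 1.0832745e-03 -1.6563834e+02] 2
[[-49.9, -156.0], [-45.8, -157.8], [-41.2, -156.0], [-36.7, -155.4], [-33.4, -165.7], [-29.0, -165.7], [-24.5, -165.7], [-20.1, -165.7], [-15.6, -165.7], [-11.2, -165.7], [-6.7, -165.6], [-2.2, -165.6], [2.2, -165.6], [6.7, -165.6], [11.1, -165.6], [40.6, -165.6], [45.0, -165.6], [49.5, -165.6], [53.9, -165.6], [58.4, -165.6], [62.8, -165.6], [67.3, -165.6], [71.7, -165.6], [76.2, -165.6], [80.6, -165.6], [84.6, -161.3], [89.0, -161.3], [93.4, -161.3], [97.8, -161.3], [102.2, -161.3], [106.6, -161.3]]
[115, 111, 112, 114, 114, 116, 116, 117, 115, 116, 118, 121, 116, 117, 117, 121, 115, 119, 116, 118, 117, 117, 114, 114, 116, 116, 115, 117, 117, 115, 122, 52, 34, 39]
[161, 161, 165, 165, 165, 166, 161, 162, 164, 162, 164, 166, 167, 164, 163, 163, 167, 164, 164, 167, 161, 168, 168, 143, 115, 112, 113, 114, 112, 115, 117, 49, 40, 32]
```

View pics/w5.png

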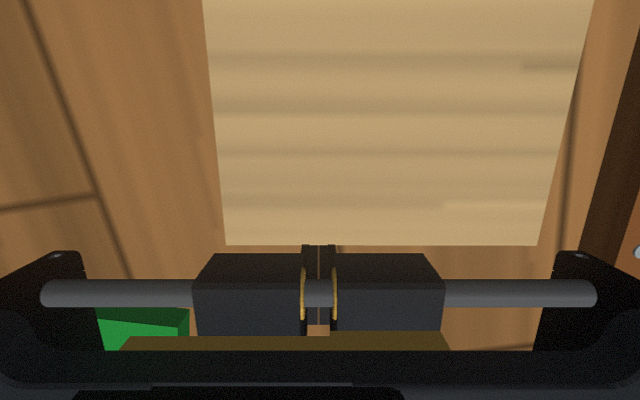

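Edge now parallel to the sill at y ≈ -161 (row 245 across), so flush in y. Next the -x edge, with a tilt to keep the gripper away from the crate.

{"op": "carry_out", "data": {
  "rows": [
    {"tx": 0,"ty": 0,"tz": -8,"rx": 0,"ry": 0.01,"rz": 0},
    {"tx": 0,"ty": -28,"tz": 0,"rx": 0,"ry": 0,"rz": 0},
    {"tx": -29,"ty": 0,"tz": 0,"rx": 0,"ry": 0,"rz": 0},
    {"tx": -29,"ty": 0,"tz": 0,"rx": 0,"ry": 0,"rz": 0},
    {"tx": -29,"ty": 0,"tz": 0,"rx": 0.117,"ry": 0,"rz": 0},
    {"tx": 0,"ty": 0,"tz": 0,"rx": 0.117,"ry": 0,"rz": 0},
    {"tx": 0,"ty": 0,"tz": 0,"rx": 0.117,"ry": 0,"rz": 0},
    {"tx": 0,"ty": 0,"tz": 0,"rx": 0,"ry": 0,"rz": 0}
  ]
}}

```text
clock: 11.97
ee_pos: [0.4249, -0.0318, 0.0584]
eef_rot: [-1.225, 0.099, -0.14]
force: [-0.6, -1.7, -0.2]
grip_width: 0.0003
```

```bash
cat >> h.py <<'E'
def rel(tgt,tipz=None):
    "tool-frame shift (mm) to bring the fingertip point (22 mm ahead) to crate-frame mm x,y,z"
    p,R,s=tool(); c,sn=np.cos(CY),np.sin(CY); a=np.array(tgt)/1e3
    W=np.array([CR[0]+c*a[0]-sn*a[1],CR[1]+sn*a[0]+c*a[1],a[2]]); tip=p+R[:,1]*.022
    print('tip cr',tocr(tip).round(1),(tip[2]*1e3).round(1),'move',(R.T@(W-tip)*1e3).round(1),'yaw',round(np.arctan2(R[1,0],R[0,0]),3),'clk',s['clock'],'F',np.round(s['force'],1))
E
python3 -c "
from h import *
rel((-58,-80,6))"
```

```text
tip cr [ -57.4 -168.4] 37.6 move [-1.5 59.5 72.6] yaw -0.161 clk 11.9667 F [-0.6 -1.7 -0.2]
```

{"op": "carry_out", "data": {
  "rows": [
    {"tx": 0,"ty": 10,"tz": 27.7,"rx": 0,"ry": 0.01,"rz": 0},
    {"tx": 0,"ty": 10,"tz": 27.7,"rx": 0,"ry": 0,"rz": 0},
    {"tx": -1,"ty": 10,"tz": 27.7,"rx": 0,"ry": 0,"rz": 0},
    {"tx": 0,"ty": 14.7,"tz": -5.4,"rx": 0,"ry": 0,"rz": 0},
    {"tx": 0,"ty": 14.7,"tz": -5.4,"rx": 0,"ry": 0,"rz": 0},
    {"tx": 0,"ty": 0,"tz": 0,"rx": 0,"ry": 0,"rz": 0},
    {"tx": 0,"ty": 0,"tz": 0,"rx": 0,"ry": 0,"rz": 0}
  ]
}}

```text
clock: 12.55
ee_pos: [0.4374, 0.0593, 0.0262]
eef_rot: [-1.231, 0.107, -0.138]
force: [-0.5, -1.0, -0.0]
grip_width: 0.0006
```

```bash
python3 -c "
from h import *
rel((0,-80,6))"
```

```text
tip cr [-58.8 -76.6] 5.5 move [58.8 -1.7 -2.2] yaw -0.164 clk 12.55 F [-0.5 -1.  -0. ]
```

{"op": "carry_out", "data": {
  "rows": [
    {"tx": 10,"ty": 0,"tz": 0,"rx": 0,"ry": 0,"rz": 0},
    {"tx": 8,"ty": 0,"tz": 0,"rx": 0,"ry": 0,"rz": 0},
    {"tx": 8,"ty": 0,"tz": 0,"rx": 0,"ry": 0,"rz": 0},
    {"tx": 8,"ty": 0,"tz": 0,"rx": 0,"ry": 0,"rz": 0},
    {"tx": 8,"ty": 0,"tz": 0,"rx": 0,"ry": 0,"rz": 0},
    {"tx": 7,"ty": 0,"tz": 0,"rx": 0,"ry": 0,"rz": 0},
    {"tx": 5,"ty": 0,"tz": 0,"rx": 0,"ry": 0,"rz": 0}
  ]
}}

```text
clock: 13.13
ee_pos: [0.4915, 0.0494, 0.0259]
eef_rot: [-1.231, 0.106, -0.14]
force: [-1.3, 1.4, 1.8]
grip_width: 0.0003
```

{"op": "carry_out", "data": {
  "rows": [
    {"tx": 2.5,"ty": 0,"tz": 0,"rx": 0,"ry": 0,"rz": 0},
    {"tx": 2,"ty": 0,"tz": 0,"rx": 0,"ry": 0,"rz": 0}
  ]
}}

```text
clock: 13.3
ee_pos: [0.4951, 0.0489, 0.0258]
eef_rot: [-1.231, 0.107, -0.14]
force: [-2.9, -0.4, 1.8]
grip_width: 0.0003
```

{"op": "carry_out", "data": {
  "rows": [
    {"tx": 2,"ty": 0,"tz": 0,"rx": 0,"ry": 0,"rz": 0},
    {"tx": 2,"ty": 0,"tz": 0,"rx": 0,"ry": 0,"rz": 0}
  ]
}}

```text
clock: 13.47
ee_pos: [0.4988, 0.0482, 0.0258]
eef_rot: [-1.232, 0.107, -0.14]
force: [-1.9, 0.8, -0.6]
grip_width: 0.0004
```

{"op": "carry_out", "data": {
  "rows": [
    {"tx": 1.5,"ty": 0,"tz": 0,"rx": 0,"ry": 0,"rz": 0},
    {"tx": 0,"ty": 0,"tz": 0,"rx": 0,"ry": 0,"rz": 0}
  ]
}}

```text
clock: 13.63
ee_pos: [0.4997, 0.0479, 0.0256]
eef_rot: [-1.232, 0.108, -0.138]
force: [-4.0, -0.3, 1.9]
grip_width: 0.0007
```

```bash
python3 -c "
from h import *
rel((0,-80,6))"
```

```text
tip cr [  4.5 -78.5] 4.8 move [-4.5 -1.6 -1.1] yaw -0.164 clk 13.6333 F [-4.  -0.3  1.9]
```

{"op": "carry_out", "data": {
  "rows": [
    {"tx": 1.5,"ty": 0,"tz": 0,"rx": 0,"ry": 0,"rz": 0},
    {"tx": 1.5,"ty": 0,"tz": 0,"rx": 0,"ry": 0,"rz": 0}
  ]
}}

```text
clock: 13.8
ee_pos: [0.4999, 0.0481, 0.025]
eef_rot: [-1.232, 0.111, -0.133]
force: [-20.1, -1.5, 13.8]
grip_width: 0.0003
```

{"op": "carry_out", "data": {
  "rows": [
    {"tx": 1.5,"ty": 0,"tz": 0,"rx": 0,"ry": 0,"rz": 0},
    {"tx": 1,"ty": 0,"tz": 0,"rx": 0,"ry": 0,"rz": 0}
  ]
}}

```text
clock: 13.97
ee_pos: [0.5001, 0.0482, 0.0244]
eef_rot: [-1.232, 0.114, -0.129]
force: [-27.6, -1.8, 21.2]
grip_width: 0.0006
```

{"op": "carry_out", "data": {
  "rows": [
    {"tx": -10,"ty": 0,"tz": 0,"rx": 0,"ry": 0,"rz": 0},
    {"tx": -5,"ty": -30,"tz": 0,"rx": 0,"ry": 0,"rz": 0},
    {"tx": 0,"ty": -35,"tz": -15,"rx": -0.117,"ry": 0,"rz": 0},
    {"tx": 0,"ty": -10,"tz": -35,"rx": -0.117,"ry": 0,"rz": 0},
    {"tx": 0,"ty": 0,"tz": -35,"rx": -0.117,"ry": 0,"rz": 0},
    {"tx": 30,"ty": 0,"tz": -25,"rx": 0,"ry": 0,"rz": 0},
    {"tx": 35,"ty": 0,"tz": 0,"rx": 0,"ry": 0,"rz": 0},
    {"tx": 30,"ty": 0,"tz": 0,"rx": 0,"ry": 0,"rz": 0}
  ]
}}

```text
clock: 14.63
ee_pos: [0.5652, -0.0985, 0.0813]
eef_rot: [-1.583, 0.135, -0.128]
force: [0.6, -0.2, 0.8]
grip_width: 0.0004
```

```bash
python3 -c "
from h import *
rel((85,-185,8))"
```

```text
tip cr [  91.2 -221.2] 59.3 move [-6.7 50.7 36.9] yaw -0.167 clk 14.6333 F [ 0.6 -0.2  0.8]
```

{"op": "carry_out", "data": {
  "rows": [
    {"tx": 0,"ty": 26,"tz": 0,"rx": 0,"ry": -0.015,"rz": 0},
    {"tx": 0,"ty": 25,"tz": 0,"rx": 0,"ry": 0,"rz": 0},
    {"tx": 0,"ty": 0,"tz": 20,"rx": 0,"ry": 0,"rz": 0},
    {"tx": 0,"ty": 0,"tz": 15,"rx": 0,"ry": 0,"rz": 0},
    {"tx": 0,"ty": 0,"tz": 6,"rx": 0,"ry": 0,"rz": 0},
    {"tx": 0,"ty": 0,"tz": 4,"rx": 0,"ry": 0,"rz": 0}
  ]
}}

```text
clock: 15.13
ee_pos: [0.5703, -0.0513, 0.0294]
eef_rot: [-1.582, 0.121, -0.112]
force: [0.9, -0.2, 0.1]
grip_width: 0.0006
```

{"op": "carry_out", "data": {
  "rows": [
    {"tx": 0,"ty": 0,"tz": 3,"rx": 0,"ry": 0,"rz": 0},
    {"tx": 0,"ty": 0,"tz": 2,"rx": 0,"ry": 0,"rz": 0}
  ]
}}

```text
clock: 15.3
ee_pos: [0.5709, -0.0494, 0.0295]
eef_rot: [-1.584, 0.123, -0.115]
force: [0.8, -7.7, 0.9]
grip_width: 0.0005
```

```bash
python3 -c "
from h import *
rel((85,-185,8))"
```

```text
tip cr [  89.4 -171.7] 7.5 move [ -4.4  -0.3 -13.3] yaw -0.151 clk 15.3 F [ 0.8 -7.7  0.9]
```

{"op": "carry_out", "data": {
  "rows": [
    {"tx": 0,"ty": 0,"tz": 1.5,"rx": 0,"ry": 0,"rz": 0},
    {"tx": 0,"ty": 0,"tz": 1,"rx": 0,"ry": 0,"rz": 0},
    {"tx": 0,"ty": 0,"tz": 0,"rx": 0,"ry": 0,"rz": 0},
    {"tx": 0,"ty": 0,"tz": 0,"rx": 0,"ry": 0,"rz": 0}
  ]
}}

```text
clock: 15.63
ee_pos: [0.5716, -0.0491, 0.0295]
eef_rot: [-1.586, 0.124, -0.117]
force: [3.1, -8.5, -0.1]
grip_width: -0.0
```

{"op": "carry_out", "data": {
  "rows": [
    {"tx": 0,"ty": 0,"tz": -10,"rx": 0,"ry": 0,"rz": 0},
    {"tx": 0,"ty": -20,"tz": -10,"rx": 0,"ry": 0,"rz": 0},
    {"tx": -5,"ty": -38,"tz": 0,"rx": 0,"ry": 0,"rz": 0},
    {"tx": -5,"ty": -38,"tz": 0,"rx": 0,"ry": 0,"rz": 0},
    {"tx": -10,"ty": -38,"tz": 0,"rx": 0,"ry": 0,"rz": 0},
    {"tx": -10,"ty": -38,"tz": 15,"rx": 0,"ry": 0,"rz": 0},
    {"tx": -10,"ty": -38,"tz": 20,"rx": 0,"ry": 0,"rz": 0},
    {"tx": 0,"ty": -38,"tz": 20,"rx": 0,"ry": 0,"rz": 0}
  ]
}}

```text
clock: 16.3
ee_pos: [0.5372, -0.0031, 0.2754]
eef_rot: [-1.583, 0.124, -0.114]
force: [1.0, 1.0, -0.1]
grip_width: 0.0005
```

{"op": "carry_out", "data": {
  "rows": [
    {"tx": 0,"ty": -20,"tz": 20,"rx": 0,"ry": 0,"rz": 0},
    {"tx": 0,"ty": 0,"tz": 0,"rx": 0,"ry": 0,"rz": 0},
    {"tx": 0,"ty": 0,"tz": 0,"rx": 0,"ry": 0,"rz": 0}
  ],
  "jaw": 80
}}

```text
clock: 16.55
ee_pos: [0.5423, 0.0177, 0.2939]
eef_rot: [-1.582, 0.12, -0.113]
force: [-1.1, -0.4, 0.0]
grip_width: 0.0131
```

```bash
python3 - <<'E'
from h import *
p,R,s=tool(); print(p,tocr(p),s['clock'],s['grip_width'],R.round(3).tolist())
obs=[];c=robot.read_camera('wrist'); save(c,'w6.png')
for l in CP:
    d=robot.spot_point('wrist',l)
    if d: obs.append((c,l,np.array(d[0]['location']))); print(l,obs[-1][2].round(1),d[0]['conf'].__round__(2))
x,r=crate_fit(obs); print(x.round(4),r.round(1).tolist())
board('wrist')
im=c['image'].copy(); cc,ss=np.cos(CY),np.sin(CY)
for a in [(15,-160,18),(185,-160,18),(15,0,18),(185,0,18),(185,-190,24),(-84,-9,195),(-34,-9,195),(84,8,195),(36,8,195)]:
    X=[CR[0]+(cc*a[0]-ss*a[1])/1e3,CR[1]+(ss*a[0]+cc*a[1])/1e3,a[2]/1e3]
    u=proj(c,X)[0]; cv2.circle(im,tuple(int(round(t)) for t in u),1,(255,0,0),-1)
save({'image':cv2.resize(im[0:250,150:550],(800,500),interpolation=cv2.INTER_CUBIC)},'ov2.png')
E
```

```text
[0.5422793  0.01766714 0.29392671] [  51.18927803 -109.31067053] 16.55 0.01311500582859862 [[0.989, -0.005, 0.148], [-0.148, -0.014, 0.989], [-0.003, -1.0, -0.015]]
bolt_grip [160.6  84.5] 0.63
latch_grip [339.7  54.6] 0.64
gate_hinge [484.  76.] 0.96
fence_corner [422.2  86. ] 0.56
crate [280.9  85.4] 0.61
[ 0.5083  0.1329 -0.1396] [[5.3, -1.5], [-0.8, 2.3], [-1.8, -0.1], [1.9, -2.4], [-0.2, 0.5]]
wrist centre cr [100.4 -80.5] size [161.  171.3] ang 81.2 conf 0.88
wrist centre cr [ 383.8 -375.5] size [85.5 49.3] ang 82.1 conf 0.83
wrist centre cr [-143.2 -213.8] size [ 69.6 175.3] ang 89.4 conf 0.71
wrist centre cr [-292.    77.2] size [29.3 78.4] ang 81.2 conf 0.61
  corner [-219.  -195.1] 0.82
```

View pics/ov2.png

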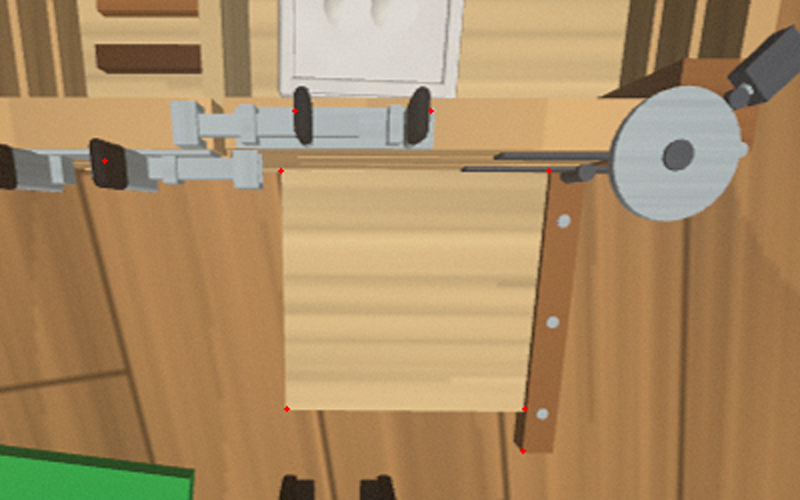

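Board is home: fitted centre (100.4, -80.5) against (100, -80) and yaw -0.154; red marks fall on its corners and on the lugs. Now the bolt.

```bash
python3 -c "
from h import *
rel((-66,-9,166))"
```

```text
tip cr [  50.7 -110.6] 270.4 move [-116.1  103.6  103.1] yaw -0.15 clk 17.0 F [ 0.5 -0.  -0.4]
```

{"op": "carry_out", "data": {
  "rows": [
    {"tx": -29,"ty": 0,"tz": 25,"rx": 0.008,"ry": 0,"rz": 0},
    {"tx": -29,"ty": 0,"tz": 25,"rx": 0,"ry": 0,"rz": 0},
    {"tx": -29,"ty": 0,"tz": 25,"rx": 0,"ry": 0,"rz": 0},
    {"tx": -29,"ty": 0,"tz": 27,"rx": 0,"ry": 0,"rz": 0},
    {"tx": 0,"ty": 25,"tz": 0,"rx": 0,"ry": 0,"rz": 0},
    {"tx": 0,"ty": 25,"tz": 0,"rx": 0,"ry": 0,"rz": 0},
    {"tx": 0,"ty": 0,"tz": 0,"rx": 0,"ry": 0,"rz": 0}
  ],
  "jaw": 80
}}

```text
clock: 17.58
ee_pos: [0.44, 0.1345, 0.239]
eef_rot: [-1.576, 0.126, -0.108]
force: [-1.1, 0.0, 0.4]
grip_width: 0.0793
```

```bash
python3 -c "
from h import *
rel((-66,-9,166)); print(robot.observe()['grip_width'])
c=robot.read_camera('wrist'); save(c,'w7.png')"
```

```text
tip cr [-67.7  -9.3] 217.0 move [ 2.2 51.   0.8] yaw -0.149 clk 17.5833 F [-1.1  0.   0.4]
0.07931859900461019
```

View pics/w7.png

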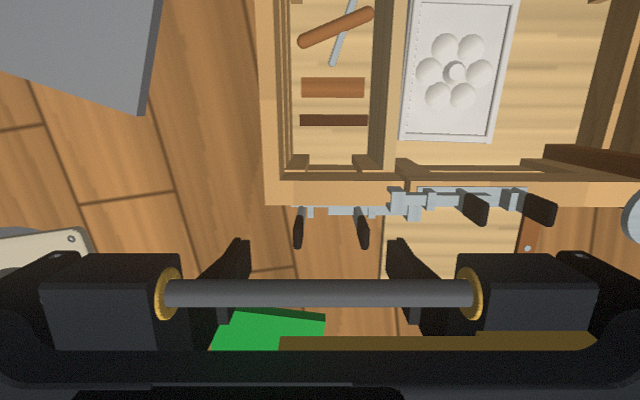

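Both bolt lugs (≈(298,228), (363,230)) lie between the fingers (inner edges 248 and 388), so I descend and squeeze.

{"op": "carry_out", "data": {
  "rows": [
    {"tx": 2,"ty": 20,"tz": 0.5,"rx": 0,"ry": 0,"rz": 0},
    {"tx": 0,"ty": 20,"tz": 0,"rx": 0,"ry": 0,"rz": 0},
    {"tx": 0,"ty": 10,"tz": 0,"rx": 0,"ry": 0,"rz": 0},
    {"tx": 0,"ty": 0,"tz": 0,"rx": 0,"ry": 0,"rz": 0},
    {"tx": 0,"ty": 0,"tz": 0,"rx": 0,"ry": 0,"rz": 0}
  ]
}}

```text
clock: 18.05
ee_pos: [0.4442, 0.1349, 0.1934]
eef_rot: [-1.574, 0.123, -0.113]
force: [0.2, -0.3, -0.1]
grip_width: 0.0799
```

{"op": "carry_out", "data": {
  "rows": [
    {"tx": 0,"ty": 0,"tz": 0,"rx": 0,"ry": 0,"rz": 0},
    {"tx": 0,"ty": 0,"tz": 0,"rx": 0,"ry": 0,"rz": 0},
    {"tx": 0,"ty": 0,"tz": 0,"rx": 0,"ry": 0,"rz": 0},
    {"tx": 0,"ty": 0,"tz": 0,"rx": 0,"ry": 0,"rz": 0},
    {"tx": 0,"ty": 0,"tz": 0,"rx": 0,"ry": 0,"rz": 0},
    {"tx": 0,"ty": 0,"tz": 0,"rx": 0,"ry": 0,"rz": 0},
    {"tx": 0,"ty": 0,"tz": 0,"rx": 0,"ry": 0,"rz": 0},
    {"tx": 0,"ty": 0,"tz": 0,"rx": 0,"ry": 0,"rz": 0}
  ],
  "jaw": 30,
  "grip_force": 10
}}

```text
clock: 18.72
ee_pos: [0.4427, 0.1352, 0.1928]
eef_rot: [-1.575, 0.124, -0.111]
force: [-9.8, 0.0, 11.4]
grip_width: 0.0393
```

{"op": "carry_out", "data": {
  "rows": [
    {"tx": 0,"ty": 0,"tz": 0,"rx": 0,"ry": 0,"rz": 0},
    {"tx": 0,"ty": 0,"tz": 0,"rx": 0,"ry": 0,"rz": 0},
    {"tx": 0,"ty": 0,"tz": 0,"rx": 0,"ry": 0,"rz": 0},
    {"tx": 0,"ty": 0,"tz": 0,"rx": 0,"ry": 0,"rz": 0}
  ]
}}

```text
clock: 19.05
ee_pos: [0.4423, 0.1353, 0.1928]
eef_rot: [-1.575, 0.124, -0.11]
force: [-10.3, -0.3, 10.7]
grip_width: 0.0381
```

```bash
python3 -c "
from h import *
rel((-66,-9,166)); print(robot.observe()['grip_width'])"
```

```text
tip cr [-65.4  -8.2] 170.8 move [-0.5  4.8 -0.8] yaw -0.149 clk 19.05 F [-10.3  -0.3  10.7]
0.038109816343970974
```

{"op": "carry_out", "data": {
  "rows": [
    {"tx": -1,"ty": 0,"tz": 0,"rx": 0,"ry": 0,"rz": 0},
    {"tx": -1,"ty": 0,"tz": 0,"rx": 0,"ry": 0,"rz": 0},
    {"tx": 0,"ty": 0,"tz": 0,"rx": 0,"ry": 0,"rz": 0},
    {"tx": 0,"ty": 0,"tz": 0,"rx": 0,"ry": 0,"rz": 0},
    {"tx": 0,"ty": 0,"tz": 0,"rx": 0,"ry": 0,"rz": 0},
    {"tx": 0,"ty": 0,"tz": 0,"rx": 0,"ry": 0,"rz": 0}
  ],
  "grip_force": 15
}}

```text
clock: 19.55
ee_pos: [0.441, 0.1355, 0.1928]
eef_rot: [-1.575, 0.124, -0.111]
force: [-5.8, 0.4, 7.6]
grip_width: 0.0359
```

```bash
python3 -c "
from h import *
rel((-66,-9,166)); print(robot.observe()['grip_width'])"
```

```text
tip cr [-66.7  -8.1] 170.8 move [ 0.7  4.8 -0.8] yaw -0.149 clk 19.55 F [-5.8  0.4  7.6]
0.035857309601500374
```

Jaw stopped at 35.9 mm, the bolt's squeezed width. Open, lift, and go to the latch.

{"op": "carry_out", "data": {
  "rows": [
    {"tx": 0,"ty": 0,"tz": 0,"rx": 0,"ry": 0,"rz": 0},
    {"tx": 0,"ty": 0,"tz": 0,"rx": 0,"ry": 0,"rz": 0},
    {"tx": 0,"ty": 0,"tz": 0,"rx": 0,"ry": 0,"rz": 0},
    {"tx": 0,"ty": 0,"tz": 0,"rx": 0,"ry": 0,"rz": 0},
    {"tx": 0,"ty": 0,"tz": 0,"rx": 0,"ry": 0,"rz": 0},
    {"tx": 0,"ty": -20,"tz": 0,"rx": 0,"ry": 0,"rz": 0},
    {"tx": 0,"ty": -30,"tz": 0,"rx": 0,"ry": 0,"rz": 0},
    {"tx": 0,"ty": 0,"tz": 0,"rx": 0,"ry": 0,"rz": 0}
  ],
  "jaw": 80
}}

```text
clock: 20.22
ee_pos: [0.444, 0.1365, 0.247]
eef_rot: [-1.573, 0.118, -0.117]
force: [1.8, 1.1, 0.3]
grip_width: 0.0773
```

```bash
python3 -c "
from h import *
rel((66,8,172)); print(robot.observe()['grip_width'])"
```

```text
tip cr [-63.8  -6.6] 225.0 move [129.8  52.9  14.8] yaw -0.149 clk 20.2167 F [1.8 1.1 0.3]
0.07734713498218679
```

{"op": "carry_out", "data": {
  "rows": [
    {"tx": 32,"ty": 0,"tz": 4,"rx": 0,"ry": 0,"rz": 0},
    {"tx": 32,"ty": 0,"tz": 4,"rx": 0,"ry": 0,"rz": 0},
    {"tx": 32,"ty": 0,"tz": 4,"rx": 0,"ry": 0,"rz": 0},
    {"tx": 33,"ty": 0,"tz": 3,"rx": 0,"ry": 0,"rz": 0},
    {"tx": 0,"ty": 10,"tz": 0,"rx": 0,"ry": 0,"rz": 0},
    {"tx": 0,"ty": 0,"tz": 0,"rx": 0,"ry": 0,"rz": 0},
    {"tx": 0,"ty": 0,"tz": 0,"rx": 0,"ry": 0,"rz": 0}
  ]
}}

```text
clock: 20.8
ee_pos: [0.5712, 0.1314, 0.231]
eef_rot: [-1.574, 0.124, -0.111]
force: [-0.6, 0.8, 0.3]
grip_width: 0.0801
```

```bash
python3 - <<'E'
from h import *
rel((66,8,172)); print(robot.observe()['grip_width'])
c=robot.read_camera('wrist'); im=c['image'].copy(); cc,ss=np.cos(CY),np.sin(CY)
for a in [(-84,-9,195),(-48,-9,195),(84,8,195),(36,8,195),(66,8,165)]:
    X=[CR[0]+(cc*a[0]-ss*a[1])/1e3,CR[1]+(ss*a[0]+cc*a[1])/1e3,a[2]/1e3]
    u=proj(c,X)[0]; cv2.circle(im,tuple(int(round(t)) for t in u),1,(255,0,0),-1)
save({'image':im},'w8.png')
E
```

```text
tip cr [62.6  7.3] 209.0 move [ 3.6 37.   1. ] yaw -0.149 clk 20.8 F [-0.6  0.8  0.3]
0.08012958420916967
```

View pics/w8.png

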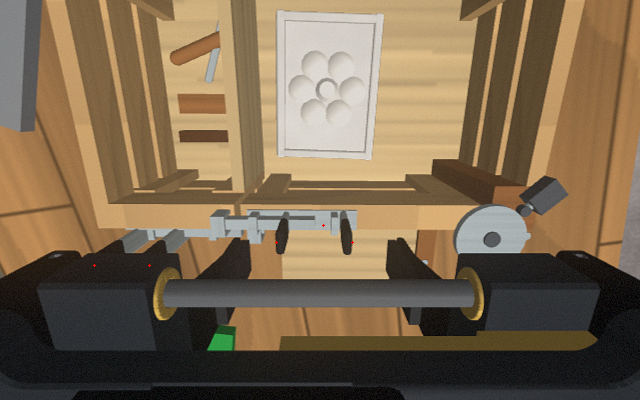

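Both latch lugs (~(281,235), (347,235)) lie between the fingers and match the red predictions. Descend and squeeze.

{"op": "carry_out", "data": {
  "rows": [
    {"tx": 3,"ty": 15,"tz": 1,"rx": 0,"ry": 0,"rz": 0},
    {"tx": 0,"ty": 12,"tz": 0,"rx": 0,"ry": 0,"rz": 0},
    {"tx": 0,"ty": 8,"tz": 0,"rx": 0,"ry": 0,"rz": 0},
    {"tx": 0,"ty": 0,"tz": 0,"rx": 0,"ry": 0,"rz": 0}
  ]
}}

```text
clock: 21.18
ee_pos: [0.5735, 0.131, 0.1951]
eef_rot: [-1.575, 0.124, -0.111]
force: [-0.6, 0.2, -0.2]
grip_width: 0.08
```

{"op": "carry_out", "data": {
  "rows": [
    {"tx": 0,"ty": 0,"tz": 0,"rx": 0,"ry": 0,"rz": 0},
    {"tx": 0,"ty": 0,"tz": 0,"rx": 0,"ry": 0,"rz": 0},
    {"tx": 0,"ty": 0,"tz": 0,"rx": 0,"ry": 0,"rz": 0},
    {"tx": 0,"ty": 0,"tz": 0,"rx": 0,"ry": 0,"rz": 0},
    {"tx": 0,"ty": 0,"tz": 0,"rx": 0,"ry": 0,"rz": 0},
    {"tx": 0,"ty": 0,"tz": 0,"rx": 0,"ry": 0,"rz": 0},
    {"tx": 0,"ty": 0,"tz": 0,"rx": 0,"ry": 0,"rz": 0},
    {"tx": 0,"ty": 0,"tz": 0,"rx": 0,"ry": 0,"rz": 0}
  ],
  "jaw": 30,
  "grip_force": 25
}}

```text
clock: 21.85
ee_pos: [0.5743, 0.1318, 0.1971]
eef_rot: [-1.574, 0.122, -0.112]
force: [0.4, -0.4, -0.0]
grip_width: 0.0355
```

```bash
python3 -c "
from h import *
rel((66,8,172)); print(robot.observe()['grip_width'],robot.observe()['q'])"
```

```text
tip cr [65.6  8.2] 175.1 move [ 0.4  3.1 -0.2] yaw -0.149 clk 21.85 F [ 0.4 -0.4 -0. ]
0.03551962940427035 [ 0.27823093  0.38007936 -0.72978661  1.58513304  0.26351789  1.28604979
 -0.64191071]
```

{"op": "carry_out", "data": {
  "rows": [
    {"tx": -0.5,"ty": 0,"tz": -8.8,"rx": 0,"ry": -0.07,"rz": 0},
    {"tx": -0.5,"ty": 0,"tz": -8.8,"rx": 0,"ry": -0.07,"rz": 0},
    {"tx": -0.5,"ty": 0,"tz": -8.8,"rx": 0,"ry": -0.07,"rz": 0},
    {"tx": -0.5,"ty": 0,"tz": -8.8,"rx": 0,"ry": -0.07,"rz": 0}
  ]
}}

```text
clock: 22.18
ee_pos: [0.5708, 0.0967, 0.1971]
eef_rot: [-1.573, -0.1, 0.112]
force: [-0.9, 1.7, 0.2]
grip_width: 0.0355
```

```bash
cat >> h.py <<'E'
def gate():
    p,R,s=tool(); t=tocr(p); d=t-np.array([192,-3]); yaw=np.arctan2(R[1,0],R[0,0])-CY
    print('radius',np.hypot(*d).round(1),'theta pos',round((np.arctan2(d[1],d[0])-np.arctan2(11,-126)+np.pi)%(2*np.pi)-np.pi,3),'tool yaw',yaw.round(3),'z',p[2].round(4),'w',s['grip_width'].round(4),'F tool',(R.T@s['force']).round(1),'clk',s['clock'],'q',np.round(s['q'],2))
E
python3 -c "
from h import *
gate()"
```

```text
Traceback (most recent call last):
  File "h.py", line 55, in gate
    print('radius',np.hypot(*d).round(1),'theta pos',round((np.arctan2(d[1],d[0])-np.arctan2(11,-126)+np.pi)%(2*np.pi)-np.pi,3),'tool yaw',yaw.round(3),'z',p[2].round(4),'w',s['grip_width'].round(4),'F tool',(R.T@s['force']).round(1),'clk',s['clock'],'q',np.round(s['q'],2))
                                                                                                                                                                              ^^^^^^^^^^^^^^^^^^^^^
AttributeError: 'float' object has no attribute 'round'
```

Forces are small; the gate is following.

{"op": "carry_out", "data": {
  "rows": [
    {"tx": -0.5,"ty": 0,"tz": -8.8,"rx": 0,"ry": -0.07,"rz": 0},
    {"tx": -0.5,"ty": 0,"tz": -8.8,"rx": 0,"ry": -0.07,"rz": 0},
    {"tx": -0.5,"ty": 0,"tz": -8.8,"rx": 0,"ry": -0.07,"rz": 0},
    {"tx": -0.5,"ty": 0,"tz": -8.8,"rx": 0,"ry": -0.07,"rz": 0}
  ]
}}

```text
clock: 22.52
ee_pos: [0.577, 0.0622, 0.1972]
eef_rot: [-1.55, -0.319, 0.332]
force: [-2.7, 5.9, -0.4]
grip_width: 0.0356
```

```bash
sed -i "s/s\['grip_width'\].round(4)/round(s['grip_width'],4)/" h.py; python3 -c "
from h import *
gate()"
```

```text
radius 126.7 theta pos 0.554 tool yaw 0.564 z 0.1972 w 0.0356 F tool [-0.1  0.4  6.5] clk 22.5167 q [ 0.46  0.38 -0.8   1.61  0.28  1.29  0.02]
```

{"op": "carry_out", "data": {
  "rows": [
    {"tx": -0.5,"ty": 0,"tz": -8.8,"rx": 0,"ry": -0.07,"rz": 0},
    {"tx": -0.5,"ty": 0,"tz": -8.8,"rx": 0,"ry": -0.07,"rz": 0},
    {"tx": -0.5,"ty": 0,"tz": -8.8,"rx": 0,"ry": -0.07,"rz": 0},
    {"tx": -0.5,"ty": 0,"tz": -8.8,"rx": 0,"ry": -0.07,"rz": 0},
    {"tx": -0.5,"ty": 0,"tz": -8.8,"rx": 0,"ry": -0.07,"rz": 0},
    {"tx": -0.5,"ty": 0,"tz": -8.8,"rx": 0,"ry": -0.07,"rz": 0}
  ]
}}

```text
clock: 23.02
ee_pos: [0.6037, 0.0165, 0.1972]
eef_rot: [-1.473, -0.644, 0.659]
force: [-2.1, 2.5, 0.5]
grip_width: 0.0353
```

```bash
python3 -c "
from h import *
gate()"
```

```text
radius 126.6 theta pos 0.975 tool yaw 0.984 z 0.1972 w 0.0353 F tool [ 0.4 -0.5  3.2] clk 23.0167 q [ 0.54  0.45 -0.84  1.54  0.34  1.32  0.49]
```

{"op": "carry_out", "data": {
  "rows": [
    {"tx": -0.5,"ty": 0,"tz": -8.8,"rx": 0,"ry": -0.07,"rz": 0},
    {"tx": -0.5,"ty": 0,"tz": -8.8,"rx": 0,"ry": -0.07,"rz": 0},
    {"tx": -0.5,"ty": 0,"tz": -8.8,"rx": 0,"ry": -0.07,"rz": 0},
    {"tx": -0.5,"ty": 0,"tz": -8.8,"rx": 0,"ry": -0.07,"rz": 0},
    {"tx": -0.5,"ty": 0,"tz": -8.8,"rx": 0,"ry": -0.07,"rz": 0},
    {"tx": -0.5,"ty": 0,"tz": -8.8,"rx": 0,"ry": -0.07,"rz": 0},
    {"tx": 0,"ty": 0,"tz": 0,"rx": 0,"ry": 0,"rz": 0}
  ]
}}

```text
clock: 23.6
ee_pos: [0.6474, -0.0145, 0.1972]
eef_rot: [-1.343, -0.965, 0.979]
force: [-3.8, 1.0, 5.1]
grip_width: 0.0355
```

```bash
python3 - <<'E'
from h import *
gate(); c=robot.read_camera('scene'); a=c['image'][150:330,200:440]
s=robot.read_camera('side')['image'][150:330,200:440]
save({'image':cv2.resize(np.hstack([a,s]),(800,300),interpolation=cv2.INTER_CUBIC)},'end.png')
board('scene')
E
```

```text
radius 126.6 theta pos 1.402 tool yaw 1.403 z 0.1972 w 0.0355 F tool [-0.3 -5.   4. ] clk 23.6 q [ 0.56  0.56 -0.88  1.42  0.44  1.37  0.92]
scene centre cr [-83.4 393.5] size [179.7 167.5] ang 55.0 conf 0.94
scene centre cr [-146.5 -278.4] size [187.9 173.3] ang 74.1 conf 0.88
scene centre cr [ 347.3 -358.6] size [184. 177.] ang 30.2 conf 0.86
scene centre cr [ 92.9 -76.4] size [158.5 158.9] ang 81.4 conf 0.82
scene centre cr [-322.1  176.8] size [178.7 168.4] ang 62.6 conf 0.75
  corner [186.1   3.7] 0.75
  corner [ 339.5 -492.1] 0.68
  corner [-44.2 275.9] 0.61
  corner [-378.6  283.2] 0.6
  corner [-213.4 -181.5] 0.59
```

View pics/end.png

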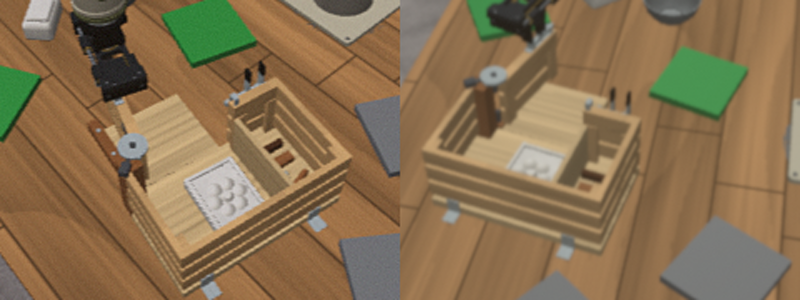

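The picture shows the gate wide open, the fingers on its latch lugs, the bolt lugs together, and the board in its corner with the cast untouched.

```bash
python3 -c "
from h import *
gate(); print(robot.close_job()); gate()"
```

```text
radius 126.5 theta pos 1.391 tool yaw 1.399 z 0.1972 w 0.0355 F tool [-0.8 -2.   2.9] clk 23.85 q [ 0.56  0.56 -0.88  1.42  0.44  1.37  0.92]
the job is handed in; nothing more can be done
None
the job is handed in; nothing more can be done
```

The job is handed in: the board is home, the bolt is drawn back, and the gate is open with the fingers still on its latch lugs. No verdict is reported, so this rests on my own checks.

- **Board:** I pushed it into the corner from its -y and -x edges. The first y push left it about 0.026 rad askew, so I pushed again nearer its -x end, then along x, then lightly along y. The x push peaked at about 28 N along x, over the suggested 10–18 N. The wrist camera then put its centre at (100.4, -80.5) mm against the ideal (100, -80), square within about 0.005 rad.
- **Bolt:** I squeezed it until the jaw stopped at 35.9 mm, against a fully-back width of 36 mm.
- **Latch and gate:** I squeezed the latch to 35.5 mm (fully in) and swung the gate round its hinge past the detent. At hand-in the tool stood at a gate angle of about 1.39 rad, against the 1.3 rad needed. The grip was set to 25 N, with 3 to 4 N felt against the spring.
- **Last picture:** Gate wide open, bolt lugs together, cast in the crate. I saw no bystander move but did not measure them.

Two checks disagreed:
- **Crate yaw:** The networks' fit gave -0.140 rad, but the batten edge gave -0.150; I used -0.150.
- **Final board fit:** The last scene-camera fit put the board centre at (92.9, -76.4) mm because the gate partly hid it. The board corner in the same view read (186, 4) mm against (185, 0), which is coarse. So I trusted the earlier wrist view.

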